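# Level the two-tray core balance

### The job

The balance on the electronics bench carries four ring cores, two on each tray, and hangs to one side: move whichever core it takes from a post on the heavy tray to a free post on the light tray so that both trays come to rest level, with all four cores pushed fully home on their posts and let go. Ferrite chips and the balance is delicate: pull and push gently, feeling for the end and going no harder than the sprung posts need, never set or drop a core on the bench, and leave everything else there where it is.

Things in the scene. Friction and masses are not known exactly. Their poses are not given: they have to be found in the camera images.
- balance: Two-tray core balance, fixed to the bench: grey foot 160 x 260 x 44 mm, blue middle block up to 87 mm. Origin under its centre on the bench; x runs along the trays (near to far), y towards the left tray; it stands turned up to 0.3 rad. Each tray is an aluminium bar 210 (along x) x 40 x 6 mm, 100 mm to either side of the middle, its top 86 mm above the bench when level.
- tray_left (a joint): Height of the left (+y) tray above its level position, m: 0 = both level, positive = left tray high (left lighter). The trays stay horizontal and move straight up and down, one rising as far as the other sinks (right tray = minus this); 105 g of difference shifts them about 4 mm. Under each tray is a rubber-topped stop, set differently each time, 9 to 18 mm below level.
- tray_left_top (a point): Middle of the top face of the left tray's bar (+y side of the balance); moves with the tray, axes as the balance. A push of 3 to 6 N sinks a tray to its stop, so the tray gives way first and only then does a core slide past the sprung balls of a post; a core left sitting on the balls also weighs on the tray, but is not home.
- tray_right_top (a point): Middle of the top face of the right tray's bar (-y side of the balance); moves with the tray, axes as the balance.
- post_left_near (a point): Left tray, near post: where the centre of a home core's underside sits (top of a black soft washer, 30 mm wide, 6 mm above the bar, giving 1 mm per 7 N, 3 mm at most). White post, 19 mm across, 38 mm tall above it, last 7 mm tapering to 9 mm; posts 70 mm apart. Two sprung balls stand out along x, 12 mm up: a core drops freely to 16 mm from home; past the balls takes 6 to 12 N, then rubs with 4 to 7 N.
- post_left_mid (a point): Left tray, mid post: where the centre of a home core's underside sits (top of a black soft washer, 30 mm wide, 6 mm above the bar, giving 1 mm per 7 N, 3 mm at most). White post, 19 mm across, 38 mm tall above it, last 7 mm tapering to 9 mm; posts 70 mm apart. Two sprung balls stand out along x, 12 mm up: a core drops freely to 16 mm from home; past the balls takes 6 to 12 N, then rubs with 4 to 7 N.
- post_left_far (a point): Left tray, far post: where the centre of a home core's underside sits (top of a black soft washer, 30 mm wide, 6 mm above the bar, giving 1 mm per 7 N, 3 mm at most). White post, 19 mm across, 38 mm tall above it, last 7 mm tapering to 9 mm; posts 70 mm apart. Two sprung balls stand out along x, 12 mm up: a core drops freely to 16 mm from home; past the balls takes 6 to 12 N, then rubs with 4 to 7 N.
- post_right_near (a point): Right tray, near post: where the centre of a home core's underside sits (top of a black soft washer, 30 mm wide, 6 mm above the bar, giving 1 mm per 7 N, 3 mm at most). White post, 19 mm across, 38 mm tall above it, last 7 mm tapering to 9 mm; posts 70 mm apart. Two sprung balls stand out along x, 12 mm up: a core drops freely to 16 mm from home; past the balls takes 6 to 12 N, then rubs with 4 to 7 N.
- post_right_mid (a point): Right tray, mid post: where the centre of a home core's underside sits (top of a black soft washer, 30 mm wide, 6 mm above the bar, giving 1 mm per 7 N, 3 mm at most). White post, 19 mm across, 38 mm tall above it, last 7 mm tapering to 9 mm; posts 70 mm apart. Two sprung balls stand out along x, 12 mm up: a core drops freely to 16 mm from home; past the balls takes 6 to 12 N, then rubs with 4 to 7 N.
- post_right_far (a point): Right tray, far post: where the centre of a home core's underside sits (top of a black soft washer, 30 mm wide, 6 mm above the bar, giving 1 mm per 7 N, 3 mm at most). White post, 19 mm across, 38 mm tall above it, last 7 mm tapering to 9 mm; posts 70 mm apart. Two sprung balls stand out along x, 12 mm up: a core drops freely to 16 mm from home; past the balls takes 6 to 12 N, then rubs with 4 to 7 N.
- core_a: One of three alike yellow ferrite ring cores: outside 42 mm, bore 23 mm, 26 mm tall, about 105 g. Origin at the centre of the underside, z up. Starts home on a post of one of the trays. Grip it across the outside, along the balance's y, where both sides are free. Pulling it off takes 4 to 9 N.
- core_b: One of three alike yellow ferrite ring cores: outside 42 mm, bore 23 mm, 26 mm tall, about 105 g. Origin at the centre of the underside, z up. Starts home on a post of one of the trays. Grip it across the outside, along the balance's y, where both sides are free. Pulling it off takes 4 to 9 N.
- core_c: One of three alike yellow ferrite ring cores: outside 42 mm, bore 23 mm, 26 mm tall, about 105 g. Origin at the centre of the underside, z up. Starts home on a post of one of the trays. Grip it across the outside, along the balance's y, where both sides are free. Pulling it off takes 4 to 9 N.
- core_big: The large blue ring core: outside 56 mm, bore 23 mm, 32 mm tall, about 315 g (as much as three yellow ones). Origin at the centre of the underside. Starts home on a post.
- mug: White mug, 76 mm across, 90 mm tall; a bystander. Origin under its centre.
- spool: Steel wire spool, 60 mm across, 45 mm tall; a bystander. Origin under its centre.
- screwdriver: Screwdriver with a red handle, lying; a bystander. Origin under its centre.
- meter: Yellow hand multimeter, 150 x 75 x 35 mm, lying; a bystander. Origin under its centre.
- mouse: Black computer mouse, 105 x 60 x 32 mm; a bystander. Origin under its centre.
- parts_bin: Heavy red open parts bin, 140 x 100 x 50 mm, standing fast; a bystander. Origin under its centre.

How it is judged:
By the outcome, as a careful person would: the job done as asked, in the order asked, and still so for the second after the job is handed in, with the robot touching nothing.
It also fails if it takes over 56 s, if anything falls off the work surface, if the arm or the gripper's body presses on something with over 40 N, if the wrist force passes 120 N, or if a joint passes its speed limit or range.

### The arm

A 6-joint arm with a two-finger parallel gripper is mounted at the origin on the work surface. World frame = base frame: x ahead of the robot, y to its left, z up, the work surface at z = 0. Lengths are in m, angles in rad, forces in N, time in s.
With the tool pointing down it reaches from about 0.25 to 0.85 m from the base axis. Payload 12.5 kg.
Tool frame: the origin (TCP) lies at the very end of the fingers, on their centre line; the grasp point (between the pads) lies 19 mm behind it; z points along the fingers, x is the direction in which the jaws open and shut, and the axes are right-handed (so a half turn about z gives the same grasp; the last joint's range is limited). The gripper opens to 93 mm and grips with 3 to 60 N. Pads are 15 mm wide; open, the fingers measure 128 mm over their backs; the gripper's body (75 mm by 188 mm) begins 65 mm behind the grasp point.
Start: joints at [1.177, 0.351, 1.652, -0, 1.139, -0.085], TCP at [0.167, 0.524, 0.219] pointing down, gripper open.
Joint ranges: [-2.75, 2.75], [-0.79, 2.1], [0.01, 2.65], [-1.57, 4.71], [0.07, 3.14], [-2.87, 2.87]. Speed limits (rad/s): [2.22, 2.22, 2.79, 3.14, 3.14, 3.14].

### API

Orientations are given as a unit quaternion [x, y, z, w].
In Python, from cell import r, optics, models gives the robot as it stands.
- The arm moves only by the shell command python3 -m handwheel 'ROWS' [FORCE]. ROWS is a JSON object of lists of equal length, an entry for each row: "grip": the gripper's target within -1 to 1 (fully open at 1, half-way at 0, shut at -1); "dp": the shift along the world's x, y, z in cm, a list of three; "rot": the turn, a rotation vector about the world's x, y, z in degrees, a list of three. In form: {"grip": [grip, ...], "dp": [[x, y, z], ...], "rot": [[rx, ry, rz], ...]}. A call has 1 to 8 rows; each row is the pose to reach, as a shift and turn from the pose commanded when the call began; what a row does not reach only later rows make up. A row lasts 1/8 s, in which the tool goes at most 62.5 mm and 10.7 degrees, less where a joint would pass 70% of its speed; a pose out of reach is approached as far as the arm can. A call with a gripper value outside its range is refused whole. The fingers move at their own pace and stop on an object; FORCE is the grip in N (left out, the last holds). Time passes only in rows, so rows that repeat a pose let the fingers close. It gives the time, the measured TCP pose, the force and the opening at its end, in the units of the state.
- r.state(): the state, without advancing time (a new reading comes with each control period).
- optics.camera(name): name is "scene" or "top" or "wrist"; returns (picture, depth): 400x640x3 uint8, red, green, blue; 400x640 float32, m along the optical axis (not along the pixel's ray), 0 where there is no reading.
- optics.calibration(name): a dict with "fx", "fy", "cx", "cy" (pixels), "k1" (the pictures are not rectified: a ray, as slopes to the right and down, at radius r is drawn at 1 + k1 r^2 times it, then the intrinsics apply), "T" (4x4, takes a point from camera to world coordinates). Camera axes: x right, y down, z forward; pixel columns grow to the right and rows downward; lengths in m; the calibration is good to about 2 mm. A picture is of the moment at which its call begins: read the wrist's pose just before it. calibration takes no time and is no camera call; for the wrist camera it gives the pose at the moment of the call.
- r.job_done(): hands the job in, once; it reports no verdict.
Trained networks look in the newest picture that a camera, given by its name, has taken for a name from the list of things; names that differ only in an ending like _2 or _b are one class to them, and where a whole thing is asked for, a point or a joint stands for the part that bears it (a point fixed in the world has none). Each returns a list of dicts, best first, with "p" (0 to 1); they miss things now and then, are a little off and sometimes report something else, mostly with a low value. They report only what shows in the picture. A call takes as long as a camera call.
- models.search_frame(camera, thing): "position" ([x, y, z] in m, in world coordinates, good to about 4 mm: the middle of the surface that is visible of it).
- models.silhouettes(camera, thing): "mask" (400x640 bool, what is visible of it).
The state is a dict: "clock": time; "joints": joint angles; "joint_velocities": joint speeds; "effort": joint torques, N m; "eef_pos": TCP position; "tool_rot": TCP orientation; "ft_force": force on the tool from outside, world axes, zero at the start; "torque": the same for the moment, N m; "opening": finger opening in m.
Only numpy, scipy, OpenCV 4.12 (cv2) and the standard library are available. Lean on these libraries where they do the work, as an engineer would, in place of code of your own. Each camera call takes 0.05 s, during which the arm holds its last target. There are 200 camera calls.

## Working session

There is one attempt and no reset: what is moved stays moved. The work goes in short steps, Python scripts to look and compute and a shell command to move; the robot and the scene stay as the last step left them, time stands still between calls to the robot, and variables do not carry over. Pictures are saved under pics/ and viewed, about 8 in all and at most 12, crops included, and the job is handed in when it is done.

```bash
ls; mkdir -p pics
python3 - <<'E'
from cell import r, optics, models
import cv2, numpy as np
s=r.state(); print(s['clock'],s['eef_pos'],s['tool_rot'],s['opening'])
for c in ['scene','top']:
    p,d=optics.camera(c); cv2.imwrite(f'pics/{c}0.png',p[:,:,::-1]); np.savez(f'{c}0.npz',p=p,d=d)
    k=optics.calibration(c); print(c,{a:(np.round(b,3).tolist()) for a,b in k.items()})
    for n in ['core_a','core_big','balance','tray_left_top','tray_right_top','post_left_near']:
        print(c,n,[(round(x['p'],2),np.round(x['position'],3).tolist()) for x in models.search_frame(c,n)])
E
```

```text
pics
0.0 [0.16700392 0.52367535 0.21810939] [ 8.07443750e-01  5.89944284e-01 -4.97604324e-04  2.90421029e-04] 0.09303450407963126
scene {'fx': 406.531, 'fy': 406.531, 'cx': 320.549, 'cy': 194.504, 'k1': -0.095, 'T': [[-0.195, 0.835, -0.515, 1.196], [0.981, 0.162, -0.108, 0.126], [-0.006, -0.526, -0.85, 1.138], [0.0, 0.0, 0.0, 1.0]]}
scene core_a [(0.65, [0.592, 0.122, 0.127]), (0.61, [0.604, -0.085, 0.108]), (0.41, [0.521, 0.143, 0.128])]
scene core_big [(0.79, [0.54, -0.067, 0.113]), (0.41, [0.427, -0.36, 0.055])]
scene balance [(0.89, [0.581, 0.034, 0.045])]
scene tray_left_top [(0.76, [0.621, 0.122, 0.092])]
scene tray_right_top [(0.93, [0.532, -0.063, 0.078]), (0.45, [0.541, -0.065, 0.116])]
scene post_left_near [(0.78, [0.618, 0.119, 0.095])]
top {'fx': 377.365, 'fy': 377.365, 'cx': 322.549, 'cy': 202.133, 'k1': 0.031, 'T': [[0.021, -0.983, 0.184, 0.404], [-0.999, -0.026, -0.023, 0.023], [0.028, -0.183, -0.983, 0.969], [0.0, 0.0, 0.0, 1.0]]}
top core_a [(0.69, [0.592, -0.085, 0.109]), (0.68, [0.578, 0.12, 0.124]), (0.64, [0.513, 0.14, 0.125])]
top core_big [(0.88, [0.526, -0.067, 0.112]), (0.64, [0.358, 0.396, 0.018])]
top balance [(0.61, [0.55, 0.032, 0.041])]
top tray_left_top [(0.82, [0.601, 0.122, 0.097]), (0.23, [0.776, 0.021, 0.046])]
top tray_right_top [(0.97, [0.487, -0.064, 0.077]), (0.5, [0.417, -0.376, 0.05])]
top post_left_near [(0.59, [0.599, 0.123, 0.097])]
```

View pics/top0.png

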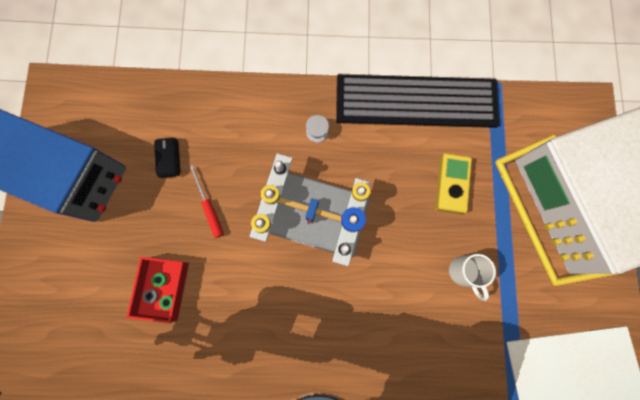

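View pics/scene0.png

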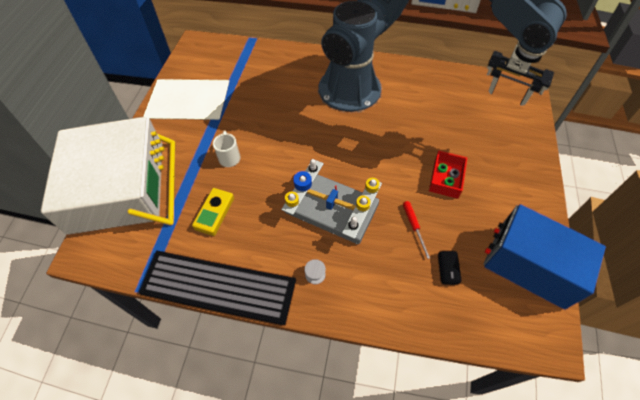

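The left tray has yellow cores on near and mid, so its far post is free (top picture, 281,168). The right tray has the blue core on mid (353,219) and a yellow one on far (361,190). Moving the right far core to the left far post gives 315 g on each side. Next I'll measure the circles precisely.

```bash
cat > h.py <<'E'
import numpy as np, cv2
def world(d,k,T=None):
    v,u=np.mgrid[0:400,0:640].astype(np.float32)
    K=np.array([[k['fx'],0,k['cx']],[0,k['fy'],k['cy']],[0,0,1]])
    n=cv2.undistortPoints(np.stack([u.ravel(),v.ravel()],1)[:,None],K,np.array([k['k1'],0,0,0.]))[:,0]
    P=np.c_[n,np.ones(len(n))]*d.ravel()[:,None]
    T=np.array(k['T']); return (P@T[:3,:3].T+T[:3,3]).reshape(400,640,3)
def pix(P,k):
    T=np.array(k['T']); c=(np.atleast_2d(P)-T[:3,3])@T[:3,:3]
    s=c[:,:2]/c[:,2:]; s=s*(1+k['k1']*(s**2).sum(1,keepdims=True))
    return s*[k['fx'],k['fy']]+[k['cx'],k['cy']]
def near(W,d,c,rad): return (np.hypot(W[...,0]-c[0],W[...,1]-c[1])<rad)&(d>0)
def top(W,d,p,c,R=.021,zmin=.09):
    """top face of a core around c: height, box centre of the top-face points"""
    m=near(W,d,c,R+.012)&(W[...,2]>zmin)
    hsv=cv2.cvtColor(p,cv2.COLOR_RGB2HSV); m&=hsv[...,1]>110
    z=W[...,2][m]; zt=np.percentile(z,75); q=W[m][np.abs(z-zt)<.004]
    from scipy.optimize import minimize
    hull=cv2.convexHull((q[:,:2]*1e3).astype(np.float32))[:,0]
    (x,y),r=cv2.minEnclosingCircle(hull)
    return round(x/1e3,4),round(y/1e3,4),round(r,1),round(float(zt),4),len(q)
E
python3 - <<'E'
from cell import optics; from h import *
C=dict(Lnear=(.517,.141,.021),Lmid=(.585,.121,.021),Rmid=(.533,-.067,.028),Rfar=(.598,-.085,.021))
for c in ['top','scene']:
    f=np.load(f'{c}0.npz'); k=optics.calibration(c); W=world(f['d'],k)
    for n,(x,y,R) in C.items(): print(c,n,top(W,f['d'],f['p'],(x,y),R))
    m=near(W,f['d'],(.652,.103),.03); q=W[m]; 
    q2=q[q[:,2]>.12]; print('post Lfar',q2.mean(0),q2.max(0),len(q2))
k=optics.calibration('wrist'); print(np.round(k['T'],3).tolist(),k['fx'])
E
```

```text
top Lnear (0.5109, 0.1425, 20.7, 0.1267, 180)
top Lmid (0.5781, 0.1246, 20.5, 0.1264, 177)
top Rmid (0.5275, -0.0681, 27.6, 0.1154, 367)
top Rfar (0.5946, -0.0862, 20.8, 0.1091, 169)
post Lfar [0.64411444 0.10575444 0.13340962] [0.6541509  0.11427187 0.13949686] 60
scene Lnear (0.5143, 0.1406, 21.6, 0.1267, 92)
scene Lmid (0.5814, 0.1244, 22.1, 0.1274, 102)
scene Rmid (0.5316, -0.0682, 28.7, 0.1166, 167)
scene Rfar (0.5986, -0.0877, 21.1, 0.1108, 90)
post Lfar [0.65330332 0.10522075 0.13335294] [0.65934298 0.11320647 0.14184315] 41
[[0.303, 0.923, 0.238, 0.101], [0.953, -0.294, -0.076, 0.545], [-0.0, 0.25, -0.968, 0.384], [0.0, 0.0, 0.0, 1.0]] 278.06374179680995
```

```bash
python3 -m handwheel '{"grip":[1,1,1,1,1,1,1,1],"dp":[[5,0,3],[10,-5,8],[16,-11,10],[22,-17,10],[28,-23,10],[34,-29,10],[38,-34,10],[40,-38,10]],"rot":[[0,0,0],[0,0,0],[0,0,0],[0,0,0],[0,0,0],[0,0,0],[0,0,0],[0,0,0]]}' 25
```

```text
clock: 1.7
eef_pos: [0.5097, 0.2169, 0.3176]
tool_rot: [0.807, 0.59, 0.0, 0.0]
ft_force: [0.4, 0.4, 0.6]
opening: 0.0931
```

```bash
python3 -m handwheel '{"grip":[1,1,1,1,1],"dp":[[2,-6,0],[4,-12,0],[5,-18,0],[5,-20,0],[5,-20,0]],"rot":[[0,0,3],[0,0,3],[0,0,3],[0,0,3],[0,0,3]]}'
python3 - <<'E'
from cell import r,optics,models; from h import *
s=r.state(); print(s['clock'],s['eef_pos'],s['tool_rot'],s['ft_force'])
k=optics.calibration('wrist'); p,d=optics.camera('wrist'); W=world(d,k)
C=dict(Lnear=(.5127,.1415,.021),Lmid=(.580,.1245,.021),Rmid=(.5295,-.068,.028),Rfar=(.5965,-.087,.021))
for n,(x,y,R) in C.items(): print(n,top(W,d,p,(x,y),R),pix([x,y,.12],k))
q=W[near(W,d,(.6475,.1067),.02)]
for a in (.118,.125,.13): 
    z=q[q[:,2]>a]
    if len(z): print('Lfar',len(z),(z.min(0)+z.max(0))/2,z.mean(0),z.max(0))
cv2.imwrite('pics/w1.png',p[:,:,::-1])
E
```

```text
clock: 2.33
eef_pos: [0.5584, 0.0181, 0.3175]
tool_rot: [0.792, 0.61, 0.0, -0.0]
ft_force: [-0.2, 0.0, 0.3]
opening: 0.0929
2.325 [0.55837085 0.01809745 0.31749639] [ 7.92250123e-01  6.10196464e-01  3.40611457e-05 -1.28662569e-04] [-0.19236982  0.03359903  0.26092966]
Lnear (0.5132, 0.1425, 20.8, 0.1268, 614) [[404.89160937 120.11388007]]
Lmid (0.5795, 0.125, 20.9, 0.1266, 549) [[401.45369354 174.53789503]]
Rmid (0.5284, -0.068, 27.6, 0.1149, 1086) [[250.90119914 174.6853212 ]]
Rfar (0.5957, -0.0861, 20.9, 0.1087, 425) [[253.071849   224.39058442]]
Lfar 74 [0.64276678 0.1070356  0.12587464] [0.64004602 0.10592551 0.12582852] [0.64876219 0.11628077 0.13374153]
Lfar 41 [0.64131514 0.10711867 0.12939613] [0.63991903 0.10705607 0.12973219] [0.64489521 0.11628077 0.13374153]
Lfar 21 [0.64039803 0.10734497 0.13190438] [0.63990519 0.10827265 0.13181347] [0.64306099 0.11481517 0.13374153]
```

View pics/w1.png

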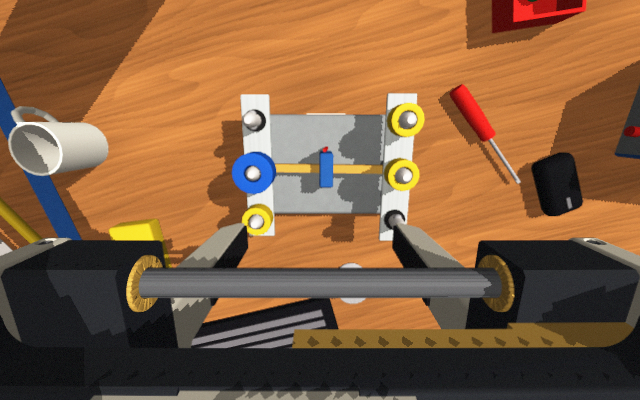

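The wrist view at (257,221) confirms the right far core at (0.596, -0.086), underside about 0.083. I'll descend and grip it.

```bash
python3 -m handwheel '{"grip":[1,1,1,1,1,1,1,1],"dp":[[3.7,-5,0],[3.7,-10.4,0],[3.7,-10.4,-6],[3.7,-10.4,-12],[3.7,-10.4,-17],[3.7,-10.4,-21],[3.7,-10.4,-23.7],[3.7,-10.4,-23.7]],"rot":[[0,0,0],[0,0,0],[0,0,0],[0,0,0],[0,0,0],[0,0,0],[0,0,0],[0,0,0]]}' 25
python3 - <<'E'
from cell import r,optics; from h import *
p,d=optics.camera('wrist'); cv2.imwrite('pics/w2.png',p[:,:,::-1]); s=r.state(); print(s['clock'],s['eef_pos'],s['ft_force'])
E
```

```text
clock: 3.38
eef_pos: [0.5946, -0.0834, 0.0789]
tool_rot: [0.791, 0.612, -0.001, -0.001]
ft_force: [-0.2, -1.4, -0.0]
opening: 0.093
3.425 [ 0.59558659 -0.08391557  0.08059021] [-0.29932411 -0.34665303  1.36767193]
```

View pics/w2.png

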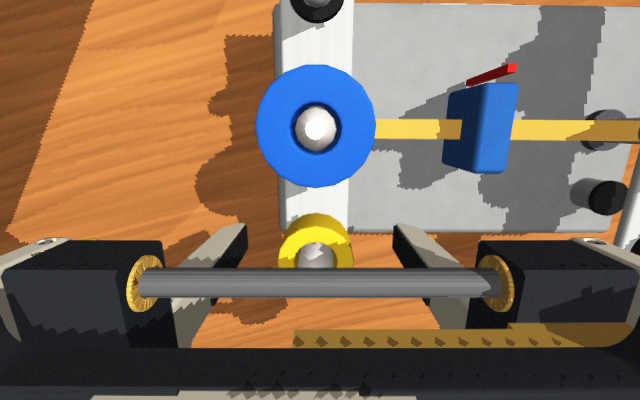

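The core sits between the fingers (centre about 316 against a finger midpoint of 320). I'll nudge 2 mm towards -y and close.

```bash
python3 -m handwheel '{"grip":[1,0.3,-0.3,-0.6,-1,-1,-1,-1],"dp":[[0,-0.2,0],[0,-0.2,0],[0,-0.2,0],[0,-0.2,0],[0,-0.2,0],[0,-0.2,0],[0,-0.2,0],[0,-0.2,0]],"rot":[[0,0,0],[0,0,0],[0,0,0],[0,0,0],[0,0,0],[0,0,0],[0,0,0],[0,0,0]]}' 25
```

```text
clock: 4.42
eef_pos: [0.5955, -0.0875, 0.0804]
tool_rot: [0.792, 0.611, -0.0, -0.0]
ft_force: [0.1, 0.5, -0.7]
opening: 0.0426
```

```bash
python3 -m handwheel '{"grip":[-1,-1,-1,-1,-1,-1,-1,-1],"dp":[[0,0,0.2],[0,0,0.4],[0,0,0.6],[0,0,0.8],[0,0,1.0],[0,0,1.2],[0,0,1.4],[0,0,1.6]],"rot":[[0,0,0],[0,0,0],[0,0,0],[0,0,0],[0,0,0],[0,0,0],[0,0,0],[0,0,0]]}' 25
```

```text
clock: 5.42
eef_pos: [0.5954, -0.0874, 0.0965]
tool_rot: [0.792, 0.611, -0.0, -0.0]
ft_force: [1.0, -0.5, -4.9]
opening: 0.0425
```

```bash
python3 -m handwheel '{"grip":[-1,-1,-1,-1],"dp":[[0,0,0.15],[0,0,0.3],[0,0,0.45],[0,0,0.6]],"rot":[[0,0,0],[0,0,0],[0,0,0],[0,0,0]]}' 25
```

```text
clock: 5.92
eef_pos: [0.5954, -0.0874, 0.1025]
tool_rot: [0.792, 0.611, -0.0, -0.0]
ft_force: [-0.2, 0.4, -6.2]
opening: 0.0422
```

```bash
python3 -m handwheel '{"grip":[-1,-1,-1,-1],"dp":[[0,0,0.15],[0,0,0.3],[0,0,0.45],[0,0,0.6]],"rot":[[0,0,0],[0,0,0],[0,0,0],[0,0,0]]}' 25
```

```text
clock: 6.42
eef_pos: [0.5954, -0.0873, 0.1085]
tool_rot: [0.792, 0.611, -0.0, -0.0]
ft_force: [0.7, -0.7, -6.5]
opening: 0.0424
```

```bash
python3 -m handwheel '{"grip":[-1,-1,-1,-1],"dp":[[0,0,0.15],[0,0,0.3],[0,0,0.45],[0,0,0.6]],"rot":[[0,0,0],[0,0,0],[0,0,0],[0,0,0]]}' 25
```

```text
clock: 6.92
eef_pos: [0.5955, -0.0874, 0.1146]
tool_rot: [0.792, 0.611, -0.0, -0.0]
ft_force: [-0.1, 0.4, -6.9]
opening: 0.042
```

```bash
python3 -m handwheel '{"grip":[-1,-1,-1,-1],"dp":[[0,0,0.15],[0,0,0.3],[0,0,0.45],[0,0,0.6]],"rot":[[0,0,0],[0,0,0],[0,0,0],[0,0,0]]}' 25
python3 - <<'E'
from cell import r,optics; from h import *
k=optics.calibration('wrist');p,d=optics.camera('wrist'); cv2.imwrite('pics/w3.png',p[:,:,::-1]); W=world(d,k)
print(top(W,d,p,(.5284,-.068),.028)); p,d=optics.camera('scene');k=optics.calibration('scene');W=world(d,k)
for n,c,R in [('Rmid',(.5284,-.068),.028),('Rfar',(.596,-.087),.021),('Lmid',(.58,.125),.021)]: print(n,top(W,d,p,c,R))
E
```

```text
clock: 7.42
eef_pos: [0.5958, -0.0875, 0.121]
tool_rot: [0.792, 0.611, 0.0, 0.0]
ft_force: [0.2, -0.5, -1.5]
opening: 0.0421
(0.5289, -0.0682, 27.9, 0.1228, 6128)
Rmid (0.5309, -0.0733, 38.2, 0.4236, 8)
Rfar (0.5993, -0.0866, 31.6, 0.2335, 23)
Lmid (0.5821, 0.1241, 21.5, 0.1209, 93)
```

```bash
python3 -m handwheel '{"grip":[-1,-1,-1,-1,-1,-1,-1,-1],"dp":[[0,0,2],[0,0,4.5],[0.5,2,6],[1.8,7,6],[3.2,12,6],[4.4,16.5,6],[5.1,19.4,6],[5.1,19.4,6]],"rot":[[0,0,0],[0,0,0],[0,0,0],[0,0,0],[0,0,0],[0,0,0],[0,0,0],[0,0,0]]}' 25; python3 -m handwheel '{"grip":[-1,-1],"dp":[[0,0,0],[0,0,0]],"rot":[[0,0,0],[0,0,0]]}' 25
python3 - <<'E'
from cell import r,optics; from h import *
s=r.state(); print(s['eef_pos'])
k=optics.calibration('wrist');p,d=optics.camera('wrist'); W=world(d,k)
for n,c,R in [('Lnear',(.513,.1425),.021),('Lmid',(.5795,.125),.021)]: print(n,top(W,d,p,c,R))
cv2.imwrite('pics/w4.png',p[:,:,::-1])
k=optics.calibration('scene');p,d=optics.camera('scene'); 
u,v=pix([.6466,.107,.15],k)[0].astype(int); c=p[v-60:v+60,u-80:u+80]
cv2.imwrite('pics/s4.png',cv2.resize(c[:,:,::-1],None,fx=5,fy=5,interpolation=2))
E
```

```text
clock: 8.52
eef_pos: [0.6463, 0.1095, 0.18]
tool_rot: [0.791, 0.612, -0.0, -0.0]
ft_force: [-0.6, -0.2, -0.7]
opening: 0.0426
clock: 8.78
eef_pos: [0.6463, 0.1058, 0.1805]
tool_rot: [0.792, 0.61, -0.0, -0.0]
ft_force: [0.7, 0.0, -1.2]
opening: 0.0422
[0.64634419 0.1057868  0.18052512]
Lnear (0.5129, 0.1426, 21.1, 0.1223, 1904)
Lmid (0.58, 0.1251, 20.8, 0.1223, 1532)
```

View pics/w4.png

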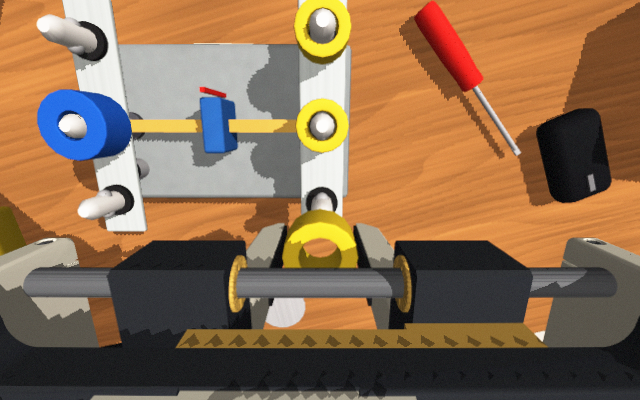

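View pics/s4.png

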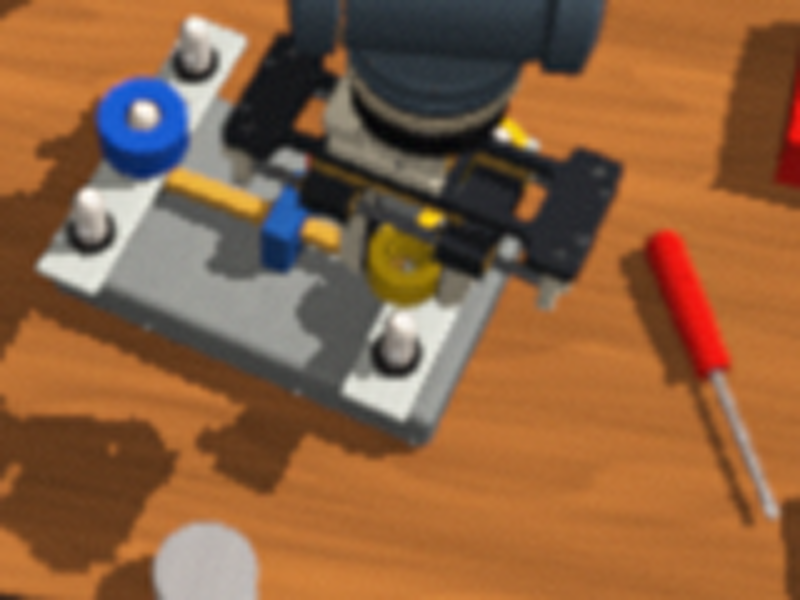

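The held ring is in line with the far post (ring centre column 320, post column 321). I'll descend after a correction of about 1 mm.

```bash
python3 -m handwheel '{"grip":[-1,-1,-1,-1,-1,-1,-1],"dp":[[0.1,0.1,-1.5],[0.1,0.1,-3],[0.1,0.1,-4],[0.1,0.1,-4.6],[0.1,0.1,-5.2],[0.1,0.1,-5.7],[0.1,0.1,-5.7]],"rot":[[0,0,0],[0,0,0],[0,0,0],[0,0,0],[0,0,0],[0,0,0],[0,0,0]]}' 25
```

```text
clock: 9.75
eef_pos: [0.6474, 0.1076, 0.1233]
tool_rot: [0.792, 0.611, -0.0, -0.0]
ft_force: [-0.0, 0.7, -0.7]
opening: 0.0421
```

```bash
python3 -m handwheel '{"grip":[-1,-1,-1,-1],"dp":[[0,0,-0.3],[0,0,-0.6],[0,0,-0.9],[0,0,-1.1]],"rot":[[0,0,0],[0,0,0],[0,0,0],[0,0,0]]}' 25
```

```text
clock: 10.25
eef_pos: [0.6474, 0.1076, 0.1123]
tool_rot: [0.792, 0.611, -0.0, -0.0]
ft_force: [0.5, 0.7, -0.2]
opening: 0.042
```

```bash
python3 -m handwheel '{"grip":[-1,-1,-1,-1,-1,-1],"dp":[[0,0,-0.2],[0,0,-0.4],[0,0,-0.6],[0,0,-0.8],[0,0,-1.0],[0,0,-1.2]],"rot":[[0,0,0],[0,0,0],[0,0,0],[0,0,0],[0,0,0],[0,0,0]]}' 25
```

```text
clock: 11.0
eef_pos: [0.6475, 0.1076, 0.1005]
tool_rot: [0.792, 0.611, 0.0, 0.0]
ft_force: [-0.3, 0.3, 2.1]
opening: 0.0423
```

```bash
python3 -m handwheel '{"grip":[-1,-1,-1],"dp":[[0,0,-0.15],[0,0,-0.3],[0,0,-0.45]],"rot":[[0,0,0],[0,0,0],[0,0,0]]}' 25
```

```text
clock: 11.38
eef_pos: [0.6475, 0.1076, 0.096]
tool_rot: [0.792, 0.611, 0.0, 0.0]
ft_force: [-0.7, -0.9, 2.9]
opening: 0.0417
```

```bash
python3 -m handwheel '{"grip":[-1,-1],"dp":[[0,0,-0.15],[0,0,-0.3]],"rot":[[0,0,0],[0,0,0]]}' 25
```

```text
clock: 11.62
eef_pos: [0.6476, 0.1076, 0.093]
tool_rot: [0.792, 0.611, 0.0, 0.0]
ft_force: [-1.3, 0.1, 3.8]
opening: 0.0421
```

```bash
python3 -m handwheel '{"grip":[-1,-1],"dp":[[0,0,-0.15],[0,0,-0.3]],"rot":[[0,0,0],[0,0,0]]}' 25
```

```text
clock: 11.88
eef_pos: [0.6475, 0.1076, 0.09]
tool_rot: [0.792, 0.611, 0.0, 0.0]
ft_force: [-0.7, 0.6, 3.5]
opening: 0.0426
```

```bash
python3 -m handwheel '{"grip":[-1,-1],"dp":[[0,0,-0.15],[0,0,-0.3]],"rot":[[0,0,0],[0,0,0]]}' 25
```

```text
clock: 12.12
eef_pos: [0.6479, 0.1076, 0.0878]
tool_rot: [0.792, 0.611, 0.0, 0.0]
ft_force: [-2.9, 0.2, 13.1]
opening: 0.0419
```

```bash
python3 -m handwheel '{"grip":[-1,-1],"dp":[[0,0,-0.1],[0,0,-0.2]],"rot":[[0,0,0],[0,0,0]]}' 25
python3 - <<'E'
from cell import r,optics; from h import *
k=optics.calibration('wrist');p,d=optics.camera('wrist'); W=world(d,k)
print(r.state()['eef_pos'],top(W,d,p,(.58,.1251),.021),top(W,d,p,(.513,.1425),.021))
E
```

```text
clock: 12.38
eef_pos: [0.648, 0.1076, 0.0858]
tool_rot: [0.792, 0.611, 0.001, 0.0]
ft_force: [-1.5, 1.5, 6.7]
opening: 0.0422
[0.64779699 0.10766418 0.08537438] (0.5802, 0.1251, 20.9, 0.1018, 3490) (0.5242, 0.1398, 16.6, 0.1015, 1027)
```

```bash
python3 -m handwheel '{"grip":[-1,-1,-1],"dp":[[0,0,-0.15],[0,0,-0.3],[0,0,-0.45]],"rot":[[0,0,0],[0,0,0],[0,0,0]]}' 25
```

```text
clock: 12.8
eef_pos: [0.6475, 0.1076, 0.0804]
tool_rot: [0.792, 0.611, 0.0, 0.0]
ft_force: [-1.5, -0.7, 4.8]
opening: 0.0419
```

```bash
python3 -m handwheel '{"grip":[-1,-1,-1],"dp":[[0,0,-0.15],[0,0,-0.3],[0,0,-0.4]],"rot":[[0,0,0],[0,0,0],[0,0,0]]}' 25
```

```text
clock: 13.18
eef_pos: [0.6475, 0.1076, 0.0764]
tool_rot: [0.792, 0.611, -0.0, -0.0]
ft_force: [-0.7, -0.7, 4.0]
opening: 0.0423
```

```bash
python3 -m handwheel '{"grip":[-1,-1],"dp":[[0,0,-0.1],[0,0,-0.2]],"rot":[[0,0,0],[0,0,0]]}' 25
```

```text
clock: 13.42
eef_pos: [0.6475, 0.1076, 0.0744]
tool_rot: [0.792, 0.611, -0.0, -0.0]
ft_force: [0.2, 0.4, 4.6]
opening: 0.0423
```

```bash
python3 -m handwheel '{"grip":[-1,-1],"dp":[[0,0,-0.1],[0,0,-0.1]],"rot":[[0,0,0],[0,0,0]]}' 25
```

```text
clock: 13.68
eef_pos: [0.6475, 0.1076, 0.0734]
tool_rot: [0.792, 0.611, -0.0, -0.0]
ft_force: [-0.5, 0.0, 3.5]
opening: 0.0421
```

```bash
python3 -m handwheel '{"grip":[-1,-1],"dp":[[0,0,-0.1],[0,0,-0.1]],"rot":[[0,0,0],[0,0,0]]}' 25
```

```text
clock: 13.92
eef_pos: [0.6475, 0.1076, 0.0727]
tool_rot: [0.792, 0.611, 0.0, 0.0]
ft_force: [-1.0, 0.2, 5.8]
opening: 0.0421
```

```bash
python3 -m handwheel '{"grip":[-1,-1],"dp":[[0,0,-0.05],[0,0,-0.05]],"rot":[[0,0,0],[0,0,0]]}' 25
```

```text
clock: 14.18
eef_pos: [0.6475, 0.1076, 0.0724]
tool_rot: [0.792, 0.611, 0.0, 0.0]
ft_force: [-2.7, -0.1, 7.7]
opening: 0.0422
```

```bash
python3 -m handwheel '{"grip":[-1,-1],"dp":[[0,0,-0.05],[0,0,-0.05]],"rot":[[0,0,0],[0,0,0]]}' 25
python3 - <<'E'
from cell import r,optics; from h import *
k=optics.calibration('wrist');p,d=optics.camera('wrist'); W=world(d,k)
print(r.state()['ft_force'],top(W,d,p,(.58,.1251),.021,.085),top(W,d,p,(.6475,.1076),.021,.085))
E
```

```text
clock: 14.42
eef_pos: [0.6476, 0.1076, 0.0722]
tool_rot: [0.792, 0.611, 0.0, 0.0]
ft_force: [-3.0, -0.7, 10.0]
opening: 0.0423
[-3.10845149  0.60645925  9.74961584] (0.5801, 0.1252, 20.8, 0.1018, 4203) (0.6264, 0.113, 24.7, 0.1853, 4041)
```

Firm end stop reached at the expected home height. I'll let the tray rise gently to level before releasing.

```bash
python3 -m handwheel '{"grip":[-1,-1,-1,-1,-1,-1,-1],"dp":[[0,0,0.2],[0,0,0.5],[0,0,0.8],[0,0,1.1],[0,0,1.4],[0,0,1.65],[0,0,1.65]],"rot":[[0,0,0],[0,0,0],[0,0,0],[0,0,0],[0,0,0],[0,0,0],[0,0,0]]}' 25;  python3 - <<'E'
from cell import r,optics; from h import *
k=optics.calibration('wrist');p,d=optics.camera('wrist'); W=world(d,k)
print(r.state()['ft_force'],top(W,d,p,(.58,.1251),.021,.085),top(W,d,p,(.529,-.068),.028))
E
```

```text
clock: 15.35
eef_pos: [0.6474, 0.1076, 0.0881]
tool_rot: [0.792, 0.611, -0.0, -0.0]
ft_force: [0.1, -0.1, 0.8]
opening: 0.0424
[ 0.81696404 -0.02969972  0.42277097] (0.58, 0.1253, 20.9, 0.1169, 4150) (0.5394, -0.0499, 18.6, 0.0986, 589)
```

```bash
python3 -m handwheel '{"grip":[-0.5,0,0.5,1,1,1],"dp":[[0,0,0],[0,0,0],[0,0,0],[0,0,0],[0,0,0],[0,0,0]],"rot":[[0,0,0],[0,0,0],[0,0,0],[0,0,0],[0,0,0],[0,0,0]]}' 25
```

```text
clock: 16.15
eef_pos: [0.6474, 0.1076, 0.088]
tool_rot: [0.792, 0.611, -0.0, -0.0]
ft_force: [0.2, 0.2, 0.4]
opening: 0.0819
```

```bash
python3 -m handwheel '{"grip":[1,1,1,1,1,1,1,1],"dp":[[0,0,1],[0,0,3],[0,0,7],[0,0,12],[-2,-2,18],[-5,-6,22],[-9,-9,22],[-9,-9,22]],"rot":[[0,0,0],[0,0,0],[0,0,0],[0,0,0],[0,0,0],[0,0,0],[0,0,0],[0,0,0]]}' 25; python3 -m handwheel '{"grip":[1,1,1,1],"dp":[[0,0,0],[0,0,0],[0,0,0],[0,0,0]],"rot":[[0,0,0],[0,0,0],[0,0,0],[0,0,0]]}' 25
python3 - <<'E'
from cell import r,optics; from h import *
k=optics.calibration('wrist');p,d=optics.camera('wrist'); W=world(d,k)
for n,c,R in [('Lnear',(.513,.1425),.021),('Lmid',(.58,.1251),.021),('Lfar',(.6475,.1073),.021),('Rmid',(.529,-.068),.028)]: print(n,top(W,d,p,c,R))
cv2.imwrite('pics/w5.png',p[:,:,::-1])
k=optics.calibration('scene');p,d=optics.camera('scene');W=world(d,k)
for n,c,R in [('Lnear',(.513,.1425),.021),('Lmid',(.58,.1251),.021),('Lfar',(.6475,.1073),.021),('Rmid',(.529,-.068),.028)]: print(n,top(W,d,p,c,R))
E
```

```text
clock: 17.15
eef_pos: [0.5559, 0.0161, 0.3107]
tool_rot: [0.792, 0.61, 0.001, 0.001]
ft_force: [0.5, 0.6, 0.6]
opening: 0.0929
clock: 17.65
eef_pos: [0.5577, 0.0179, 0.3077]
tool_rot: [0.792, 0.611, -0.0, -0.0]
ft_force: [-0.8, 0.4, 0.4]
opening: 0.0932
Lnear (0.5129, 0.1426, 20.8, 0.1181, 615)
Lmid (0.5795, 0.1248, 20.6, 0.1179, 548)
Lfar (0.6469, 0.1072, 20.7, 0.1171, 328)
Rmid (0.5284, -0.0682, 27.9, 0.1235, 1212)
Lnear (0.5156, 0.1415, 21.4, 0.119, 87)
Lmid (0.583, 0.1225, 21.2, 0.1202, 86)
Lfar (0.6511, 0.1061, 20.9, 0.1189, 99)
Rmid (0.5319, -0.0693, 28.0, 0.1258, 166)
```

View pics/w5.png

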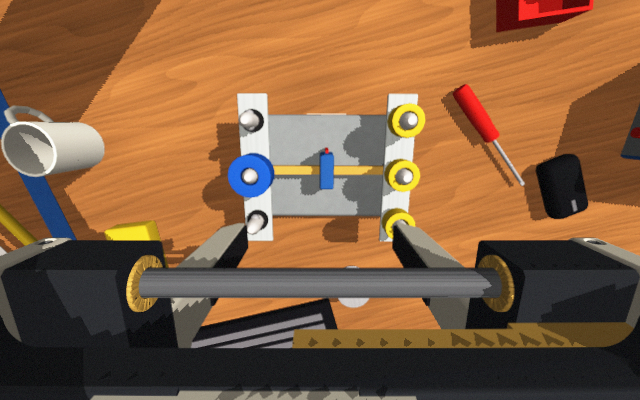

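All three left cores are at the same height (top about 0.118, underside 0.092), and the blue core's underside is at 0.0915. That is level, so I'm handing in.

```bash
python3 -c "
from cell import r; print(r.job_done(), r.state()['clock'])"
```

```text
the job is handed in; nothing more can be done
the job is handed in; nothing more can be done
```

The balance is level: I moved the yellow core from the right tray's far post to the left tray's far post, which puts about 315 g on each side. I handed the job in at about 17.7 s on the robot's clock.

- **Pull and push:** The core came off with a reading of about 7 N. Going on, the reading reached 13 N at the balls and 10 N at the end stop, where it met the washer at the height I expected. I let the tray rise back to about level before opening the fingers.
- **Home and level:** With the gripper clear, the wrist camera showed all three left cores at the same height within 1 mm. The undersides read about 92 mm on the left and 91.5 mm on the right, where level is 92 mm.
- **Disagreement:** The scene camera read core tops 1–2.3 mm higher than the wrist camera on both trays. That is about its stated calibration error, and it also shows the trays level with each other.
- **Other things on the bench:** The mug, screwdriver and mouse looked unmoved in the last wrist picture, and the arm went near none of the others. I made no separate check of each one.

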